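Cover the dish and hold the tilt stand on its mark

TASK

Gently set the loose knobbed cover on the dish of the tilt stand while the tray is still level, so that it sits fully seated and level on the rim, and let go of it. Then rock the tray by its bar handle, handle end down, until the freely swinging pointer settles on the sliding mark tab, and finish holding the tray still there, pointer at rest on the mark and cover seated: do not let go. Leave the tip box, the jar and the pipette where they are.

Things in the scene. Friction and masses are not known exactly. Their poses are not given: they have to be found in the camera images.
- stand: Fixed tilt stand: grey base plate 170 x 260 x 12 mm with a grey stud block whose rounded steel ridge carries a rocking tray. Origin: centre of the base's underside, on the bench. z up; x across the tray towards the gauge side (roughly away from the robot); y along the tray from its handle end to its dish end.
- pivot (a point): Rocking axis of the tray: point on the axis over the stand's centre, 165 mm above the bench; the axis runs along the stand's x.
- handle_mid (a point): Middle of the tray's handle: a round steel bar 14 mm thick, 110 mm long, along the tray's x, held by two arms off its -y end, 63 mm clear between bar and tray edge. In the tray's frame it lies 190 mm to -y and 16 mm up: 181 mm above the bench when level, going down in an arc about the pivot as the tray tips.
- dish_rim (a point): Centre of the mouth of the white ceramic dish fixed on the tray, at rim height (215 mm above the bench when level; 55 mm to +y and 50 mm up from the pivot in the tray's frame). Dish: 42 mm high, mouth 82 mm inside and 90 mm outside diameter. z of this point is the tray's up.
- cover: Loose white ceramic cover, about 0.13 kg, upright on the bench. Origin at its underside, z up: a plug 10 mm deep, 76 mm diameter tapering to 66 at the bottom, goes inside the dish's mouth; a disc 98 mm across from 10 to 15 mm up lies on the rim; a round knob 22 mm in diameter from 15 to 43 mm up is the grip.
- cover_seat (a point): Point on the cover's axis at the underside of its disc, 10 mm above its origin: it coincides with dish_rim when the cover is seated.
- pointer (a joint): Swing of the gauge's hanging pointer, rad, measured from the tray's downward direction, positive towards the handle end. It is a free pendulum pivoted at the tray's +x side, 115 mm long, swinging at about 1.8 Hz and dying out in about 2 s; settled, it hangs plumb and reads the same as the tray's tilt.
- pointer_tip (a point): Lower tip of the pointer, 115 mm from the gauge's pivot, which lies on the rocking axis 76 mm to the +x side of the stand's centre.
- mark (a joint): Where the mark tab is clamped on the white scale under the tray, rad in the same sense as joint pointer (0.14 to 0.30). It rides on the tray and cannot be shifted. The pointer is on the mark when both joints read the same.
- mark_mid (a point): Middle of the small brass tab, 12 mm wide, clamped on the white scale, at the pointer tip's radius (115 mm).
- tip_box: Bystander: blue pipette tip box with yellow tips, 118 x 84 x 70 mm, origin under its centre.
- jar: Bystander: amber jar, 60 mm diameter, 85 mm high, origin under its centre.
- pipette: Bystander: pipette lying on the bench, 230 mm long along its y, 24 mm high, origin on its underside.
- tray: Aluminium tray (130 x 250 x 8 mm, top 173 mm above the bench), a see-saw on the ridge; origin on the rocking axis (= pivot), axes those of the stand when level. Tilts 0 to 0.42 rad about x, handle end (-y) down. Heavier at the dish end, it rests level on a rubber post there and falls back if let go; tipping takes about 2 to 4 N down at the handle.

How it is judged:
By the outcome, as a careful person would: the job done as asked, in the order asked, and still so for the second after the job is handed in, while the arm keeps its last pose, push and grip.
It also fails if it takes over 58 s, if anything falls off the work surface, if the arm or the gripper's body presses on something with over 40 N, if the wrist force passes 120 N, or if a joint passes its speed limit or range.

ROBOT

A 6-joint arm with a two-finger parallel gripper is mounted at the origin on the work surface. World frame = base frame: x ahead of the robot, y to its left, z up, the work surface at z = 0. Lengths are in m, angles in degrees, forces in N, time in s.
With the tool pointing down it reaches from about 0.35 to 0.775 m from the base axis. Payload 7.3 kg.
Tool frame: the origin (TCP) lies at the centre of the arm's flange, where the gripper is bolted on; the fingertips stand 178 mm ahead of it and the grasp point (between the pads) lies 159 mm ahead of it; z points along the fingers, y is the direction in which the jaws open and shut (so a half turn about z gives the same grasp; the last joint's range is limited). The gripper opens to 92 mm and grips with 3 to 60 N. Pads are 19 mm wide; open, the fingers measure 130 mm over their backs; the gripper's body (75 mm by 190 mm) begins 47 mm behind the grasp point.
Start: joints at [-74.255, 19.595, 87.324, -0, 73.075, -8.365], TCP at [0.214, -0.479, 0.405] pointing down, gripper open.
Joint ranges: [-145.02, 145.02], [-44.19, 115.74], [2.07, 154.8], [-57.11, 237.11], [16.16, 152.29], [-177.93, 177.93]. Speed limits (degrees/s): [147.25, 147.25, 180, 180, 180, 180].

INTERFACE

Orientations are given as a 3x3 rotation matrix whose columns are the frame's x, y, z axes.
In Python, from plant import manip gives the robot as it stands.
- The arm moves only by the tool arm_command, never from a script. Its argument "targets" is one flat list of numbers, 5 for each row, row after row: the shift along the tool's x, y, z in mm, then the turn about the tool's z in rad, then the closure, from 0 (fully open) to 1 (shut). A call has exactly 8 rows; each row is the pose to reach, as a shift and turn from the pose measured when the call began, along the tool's axes at that moment; what a row does not reach only later rows make up. A row lasts 1/10 s, in which the tool goes at most 50 mm and 8.59 degrees, less where a joint would pass 70% of its speed; a pose out of reach is approached as far as the arm can. A call with a gripper value outside its range is refused whole. The fingers move at their own pace and stop on an object; "grip_force" is the grip in N (left out, the last holds). Time passes only in rows, so rows that repeat a pose let the fingers close, or fill a call up. It gives the time, the measured TCP pose, the force and the opening at its end, in the units of the state.
- manip.observe(): the state, without advancing time (a new reading comes with each control period).
- manip.grab_frame(name): name is "side" or "top" or "wrist"; returns a dict with "pixels" (400x640x3 uint8, red, green, blue), "fx", "fy", "cx", "cy" (pixels), "dist_coeffs" ([k1, k2, p1, p2, k3] as OpenCV has them; the pictures are not rectified), "R" (3x3) and "t" (3): a world point X has camera coordinates R X + t. Camera axes: x right, y down, z forward; pixel columns grow to the right and rows downward; lengths in m; the calibration is good to about 2 mm. A picture is of the moment at which its call begins. There is no depth.
- manip.close_job(): hands the job in, once; it reports no verdict.
The state is a dict: "time_s": time; "qpos": joint angles; "dq": joint speeds; "joint_torque": joint torques, N m; "eef_pos": TCP position; "eef_rot": TCP orientation; "ft_force": force on the tool from outside, world axes, zero at the start; "moment": the same for the moment, N m; "width": finger opening in m.
Only numpy, scipy, OpenCV 4.12 (cv2) and the standard library are available. Lean on these libraries where they do the work, as an engineer would, in place of code of your own. Each camera call takes 0.05 s, during which the arm holds its last target. There are 200 camera calls.

## Working session

There is one attempt and no reset: what is moved stays moved. The work goes in short steps, Python scripts to look and compute and a tool call to move; the robot and the scene stay as the last step left them, time stands still between calls to the robot, and variables do not carry over. Pictures are saved under pics/ and viewed, about 8 in all and at most 12, crops included, and the job is handed in when it is done.

Besides the shell and the picture viewer there is one more tool, called by a JSON object that holds its "method" and its "body", one argument or row to a line. arm_command: Moves the arm, as the interface text tells. Its arguments: {"type":"object","properties":{"targets":{"type":"array","items":{"type":"number"}},"grip_force":{"type":"number"}},"required":["targets"]}

```bash
mkdir -p pics
cat > h.py <<'E'
import numpy as np, cv2
from plant import manip
def grab(n,save=None):
    f=manip.grab_frame(n); f={k:(np.array(v) if k!='pixels' else np.asarray(v)) for k,v in f.items()}
    if save: cv2.imwrite('pics/'+save,cv2.cvtColor(f['pixels'],cv2.COLOR_RGB2BGR))
    f['K']=np.array([[f['fx'],0,f['cx']],[0,f['fy'],f['cy']],[0,0,1]],float)
    return f
def ray(f,px):
    p=cv2.undistortPoints(np.array([[px]],float),f['K'],f['dist_coeffs'].astype(float)).ravel()
    d=f['R'].T@np.array([p[0],p[1],1]); c=-f['R'].T@f['t']; return c,d/np.linalg.norm(d)
def onz(f,px,z):
    c,d=ray(f,px); return c+d*(z-c[2])/d[2]
def proj(f,X):
    return cv2.projectPoints(np.array(X,float).reshape(-1,1,3),cv2.Rodrigues(f['R'].astype(float))[0],f['t'].astype(float),f['K'],f['dist_coeffs'].astype(float))[0].reshape(-1,2)
def tool(dw,s=None):
    s=s or manip.observe(); return (np.array(s['eef_rot']).T@np.array(dw))*1000
E
python3 - <<'E'
from h import *
for n in('top','side'):
    f=grab(n,n+'0.png'); print(n,(-f['R'].T@f['t']).round(3),f['R'].round(2).tolist(),f['fx'])
s=manip.observe(); print(s)
E
```

```text
top [ 0.499 -0.048  1.482] [[-0.02, -1.0, -0.01], [-1.0, 0.02, -0.05], [0.05, 0.01, -1.0]] 428.6868743751825
side [0.315 0.981 0.769] [[-0.96, -0.27, 0.01], [-0.15, 0.49, -0.86], [0.22, -0.83, -0.52]] 365.3680756257743
{'time_s': 0.1, 'qpos': array([-7.42547245e+01,  1.96325270e+01,  8.73702606e+01, -2.44668303e-03,
        7.30751388e+01, -8.36570147e+00]), 'dq': array([-0.0521506 , -0.14101109, -0.13925568, -0.07800341,  0.08488014,
       -0.00109995]), 'joint_torque': array([ 2.15760556e-03, -4.32002449e+01, -2.44695926e+01,  7.19887996e-02,
        5.25960024e-02, -3.52438838e-05]), 'eef_pos': array([ 0.21444456, -0.47908053,  0.40412267]), 'eef_rot': array([[ 9.12750873e-01,  4.08516433e-01, -4.08390504e-04],
       [ 4.08516607e-01, -9.12749964e-01,  1.29795180e-03],
       [ 1.57476221e-04, -1.35154094e-03, -9.99999074e-01]]), 'ft_force': array([ 0.45305929,  0.64033585, -0.57453926]), 'moment': array([-0.02128584, -0.00689975,  0.03459684]), 'width': 0.09182543811054482}
```

View pics/top0.png

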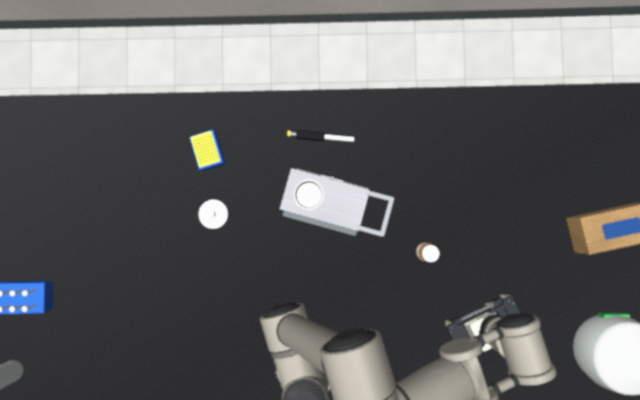

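View pics/side0.png

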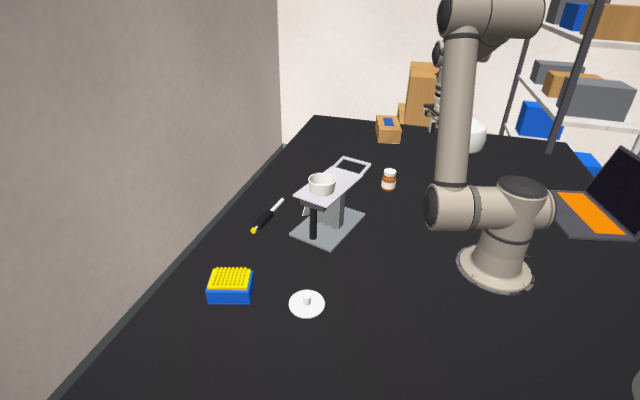

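```bash
cat > m.py <<'E'
from h import *
f=grab('top','top1.png'); im=f['pixels']; g=cv2.cvtColor(im,cv2.COLOR_RGB2GRAY); hsv=cv2.cvtColor(im,cv2.COLOR_RGB2HSV)
# white disc cover & tray
m=(g>110).astype(np.uint8)*255
def comp(m,roi):
    x0,y0,x1,y1=roi; z=np.zeros_like(m); z[y0:y1,x0:x1]=m[y0:y1,x0:x1]
    cs,_=cv2.findContours(z,cv2.RETR_EXTERNAL,cv2.CHAIN_APPROX_NONE); return max(cs,key=cv2.contourArea)
c=comp(m,(185,180,245,250)); e=cv2.fitEllipse(c); print('cover ell',e, onz(f,e[0],.015))
md=((g>222)).astype(np.uint8)*255
d=comp(md,(285,170,335,220)); e=cv2.fitEllipse(d); print('dish ell',e,onz(f,e[0],.215))
t=comp((g>140).astype(np.uint8)*255,(260,150,410,245)); r=cv2.minAreaRect(t); b=cv2.boxPoints(r); print('tray',r,b.round(1).tolist())
print([onz(f,p,.177).round(4).tolist() for p in b])
big=cv2.resize(im[150:250,190:410],None,fx=3.6,fy=3.6,interpolation=cv2.INTER_CUBIC)
cv2.imwrite('pics/top1c.png',cv2.cvtColor(big,cv2.COLOR_RGB2BGR))
s=grab('side'); cv2.imwrite('pics/side1c.png',cv2.cvtColor(cv2.resize(s['pixels'][140:330,200:400],None,fx=3,fy=3,interpolation=cv2.INTER_CUBIC),cv2.COLOR_RGB2BGR))
E
python3 m.py
```

```text
cover ell ((212.6666717529297, 213.6526336669922), (29.558183670043945, 29.913986206054688), 56.245338439941406) [0.51861919 0.31502477 0.015     ]
dish ell ((309.3131408691406, 193.7162628173828), (40.85507583618164, 55.896331787109375), 100.59432220458984) [ 0.56986683 -0.02160445  0.215     ]
tray ((336.296142578125, 203.58074951171875), (108.05353546142578, 49.553768157958984), 15.255120277404785) [[277.70001220703125, 213.3000030517578], [290.70001220703125, 165.5], [394.8999938964844, 193.89999389648438], [381.8999938964844, 241.6999969482422]]
[[0.5141, 0.0766, 0.177], [0.6596, 0.0347, 0.177], [0.5667, -0.2811, 0.177], [0.4226, -0.2379, 0.177]]
```

View pics/top1c.png

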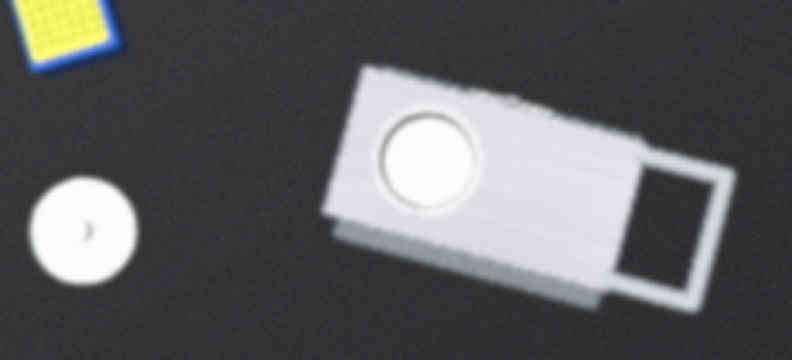

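Run:
```python
from h import *
f=grab('top'); s=lambda u,v,z:onz(f,(190+u/3.6-.36,150+v/3.6-.36),z)
TL,BL,TR,BR=[s(*p,.173) for p in((363,67),(323,213),(643,139),(612,289))]
H=s(711,240,.188); D=s(428,160,.215)
print('corners',TL,BL,TR,BR,'\ncentre',(TL+BL+TR+BR)/4,'H',H,'D',D)
for a,b in((TR,TL),(BR,BL),(H,D)): v=b-a; print(np.degrees(np.arctan2(v[1],v[0])),np.linalg.norm(v[:2]))
w=grab('wrist'); st=manip.observe(); R=np.array(st['eef_rot']); c=-w['R'].T@w['t']
print('cam in tool',R.T@(c-st['eef_pos']),(w['R']@R).round(3).tolist(),w['fx'],w['cx'],w['cy'])
```

```text
corners [0.65151155 0.03576253 0.173     ] [0.52770182 0.07158407 0.173     ] [ 0.58565029 -0.20103561  0.173     ] [ 0.45919383 -0.17188195  0.173     ] 
centre [ 0.55601437 -0.06639274  0.173     ] H [ 0.49907376 -0.25397241  0.188     ] D [ 0.5688177  -0.01926432  0.215     ]
74.4570209760375 0.24578662748979072
74.28412709183367 0.25292103000395705
73.45058509112656 0.24485118290937927
cam in tool [ 0.067298   -0.00030186  0.01907896] [[0.0, 1.0, 0.001], [-0.969, 0.001, -0.248], [-0.248, -0.001, 0.969]] 323.40218084177747 320.9184500855232 202.09561256205367
```

View pics/side1c.png

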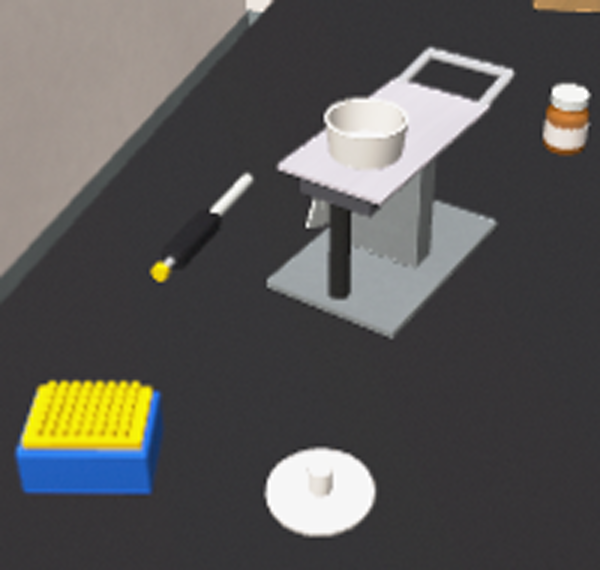

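{"method": "arm_command", "body": {
  "targets": [20, -20, 0, 0.04, 0.3, 55, -55, 0, 0.09, 0.3, 90, -90, 0, 0.13, 0.3, 125, -125, 0, 0.18, 0.3, 160, -160, 0, 0.22, 0.3, 195, -195, 0, 0.26, 0.3, 230, -230, 0, 0.31, 0.3, 265, -265, 0, 0.35, 0.3],
  "grip_force": 15
}}

```text
time_s: 1.1
eef_pos: [0.3482, -0.1271, 0.4049]
eef_rot: [[0.998, 0.068, 0.001], [0.068, -0.998, -0.0], [0.001, 0.0, -1.0]]
ft_force: [-0.2, -0.6, 0.6]
width: 0.0641
```

```bash
cat > to.py <<'E'
import sys
from h import *
s=manip.observe(); R=np.array(s['eef_rot']); p=np.array(s['eef_pos'])
t=np.array([float(a) for a in sys.argv[1:4]])
print('t',s['time_s'],'pos',p.round(4),'shift',tool(t-p,s).round(1),'xang',np.degrees(np.arctan2(R[1,0],R[0,0])).round(2),'zax',R[:,2].round(3),'w',s['width'],'F',s['ft_force'].round(2),'q',s['qpos'].round(0))
xa=float(sys.argv[4]) if len(sys.argv)>4 else -16
print('turn',round(-(np.radians(xa)-np.arctan2(R[1,0],R[0,0])),3))
E
python3 to.py .5186 .315 .34
```

```text
t 1.1 pos [ 0.3482 -0.1271  0.4049] shift [ 200.1 -429.5   65. ] xang 3.91 zax [ 0.001 -0.    -1.   ] w 0.0640994647948945 F [-0.2  -0.61  0.65] q [-32.   3. 109.   0.  68.  54.]
turn 0.348
```

{"method": "arm_command", "body": {
  "targets": [20, -43, 0, 0.05, 0.3, 40, -86, 0, 0.1, 0.3, 60, -129, 0, 0.15, 0.3, 80, -172, 0, 0.2, 0.3, 100, -215, 0, 0.25, 0.3, 120, -258, 0, 0.3, 0.3, 140, -300, 10, 0.35, 0.3, 160, -343, 25, 0.35, 0.3]
}}

```text
time_s: 1.9
eef_pos: [0.4849, 0.2281, 0.3805]
eef_rot: [[0.96, -0.279, 0.003], [-0.279, -0.96, 0.001], [0.003, -0.001, -1.0]]
ft_force: [1.0, -0.5, 0.7]
width: 0.0644
```

```bash
python3 to.py .5186 .315 .34
```

```text
t 1.9 pos [0.4849 0.2281 0.3805] shift [  8.  -92.8  40.6] xang -16.2 zax [ 0.003  0.001 -1.   ] w 0.06440377560508093 F [ 0.99 -0.47  0.71] q [ 17.  22.  88.  -0.  70. 123.]
turn -0.004
```

{"method": "arm_command", "body": {
  "targets": [2, -20, 8, 0, 0.3, 4, -50, 20, 0, 0.3, 6, -75, 30, 0, 0.3, 8, -88, 38, 0, 0.3, 8, -93, 40, 0, 0.3, 8, -93, 40, 0, 0.3, 8, -93, 40, 0, 0.3, 8, -93, 40, 0, 0.3]
}}

```text
time_s: 2.7
eef_pos: [0.5187, 0.3143, 0.3415]
eef_rot: [[0.96, -0.28, 0.004], [-0.28, -0.96, 0.001], [0.004, -0.002, -1.0]]
ft_force: [-0.6, 0.8, -0.1]
width: 0.0643
```

Run:
```python
from h import *
w=grab('wrist','w1.png'); g=cv2.cvtColor(w['pixels'],cv2.COLOR_RGB2GRAY)
s=manip.observe(); print(s['eef_pos'],s['eef_rot'].round(3).tolist())
m=(g>120).astype(np.uint8)*255
n,l,st,ce=cv2.connectedComponentsWithStats(m)
for i in range(1,n):
    if st[i,4]>300: print(st[i],ce[i])
print(proj(w,[[.5186,.315,.015],[.5186,.315,.043]]))
```

```text
[0.51873464 0.31441432 0.34146095] [[0.96, -0.28, 0.004], [-0.28, -0.96, 0.001], [0.004, -0.002, -1.0]]
[ 199    0   67   33 1142] [227.88353765  10.65499124]
[ 556    0   84  135 8601] [599.84571561  74.96070224]
[ 252  107   56   35 1081] [280.0786309  123.88159112]
[ 270  140  102  100 7958] [320.168761   189.65556673]
[   0  224   71   94 5078] [ 34.50590784 269.99881843]
[  188   224   452    97 15183] [432.46664032 280.04281104]
[205 230  50  28 790] [230.64050633 246.01012658]
[387 230  51  29 803] [410.8256538 246.0373599]
[180 247  13  55 324] [184.32098765 275.32098765]
[   13   353   422    47 18299] [227.816602   376.99087382]
[551 379  50  21 881] [575.76390465 389.48013621]
[[321.91055063 191.71646239]
 [321.91258267 198.44674049]]
```

View pics/w1.png

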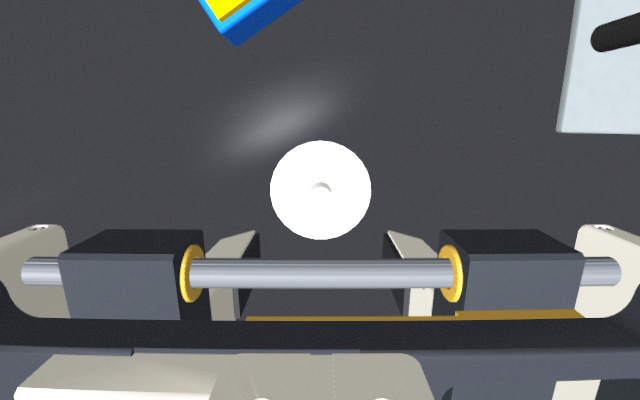

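{"method": "arm_command", "body": {
  "targets": [1, -1, 25, 0, 0.3, 1, -1, 60, 0, 0.3, 1, -1, 95, 0, 0.3, 1, -1, 122, 0, 0.3, 1, -1, 138, 0, 0.3, 1, -1, 145, 0, 0.3, 1, -1, 145, 0, 0.3, 1, -1, 145, 0, 0.3]
}}

```text
time_s: 3.55
eef_pos: [0.521, 0.3152, 0.1976]
eef_rot: [[0.96, -0.28, 0.006], [-0.28, -0.96, 0.002], [0.005, -0.003, -1.0]]
ft_force: [0.6, 0.1, -0.0]
width: 0.0642
```

```bash
python3 to.py .5186 .315 .196
python3 - <<'E'
from h import *
w=grab('wrist','w2.png')
E
```

```text
t 3.55 pos [0.521  0.3152 0.1976] shift [-2.3  0.9  1.6] xang -16.27 zax [ 0.006  0.002 -1.   ] w 0.06419303036060844 F [ 0.64  0.07 -0.03] q [ 24.  41.  87.  -0.  52. 130.]
turn -0.005
```

{"method": "arm_command", "body": {
  "targets": [-1, 0, 1, 0, 0.6, -1, 0, 1, 0, 0.9, -1, 0, 1, 0, 1, -1, 0, 1, 0, 1, -1, 0, 1, 0, 1, -1, 0, 1, 0, 1, -1, 0, 1, 0, 1, -1, 0, 1, 0, 1],
  "grip_force": 20
}}

```text
time_s: 4.4
eef_pos: [0.5201, 0.3155, 0.1969]
eef_rot: [[0.96, -0.28, 0.006], [-0.28, -0.96, 0.002], [0.005, -0.003, -1.0]]
ft_force: [-0.3, -0.7, 0.3]
width: 0.0213
```

{"method": "arm_command", "body": {
  "targets": [0, 0, -5, 0, 1, 0, 0, -20, 0, 1, 0, 0, -45, 0, 1, 0, 0, -80, 0, 1, 0, 0, -115, 0, 1, 0, 0, -145, 0, 1, 0, 0, -165, 0, 1, 0, 0, -175, 0, 1]
}}

```text
time_s: 5.2
eef_pos: [0.519, 0.3153, 0.3743]
eef_rot: [[0.96, -0.28, 0.009], [-0.28, -0.96, 0.003], [0.008, -0.006, -1.0]]
ft_force: [0.0, 0.1, -1.5]
width: 0.0212
```

```bash
cat > sd.py <<'E'
from h import *
w=grab('wrist','w3.png'); g=cv2.cvtColor(w['pixels'],cv2.COLOR_RGB2GRAY)
s=grab('side','s3.png')
big=cv2.resize(s['pixels'][100:300,180:420],None,fx=2,fy=2,interpolation=cv2.INTER_CUBIC)
cv2.imwrite('pics/c3.png',cv2.cvtColor(np.vstack([cv2.resize(w['pixels'],(480,300)),big[:280]]),cv2.COLOR_RGB2BGR))
E
python3 sd.py; python3 to.py .5688 -.0193 .40
```

```text
t 5.3 pos [0.519  0.3153 0.3731] shift [141.7 307.1 -27.4] xang -16.26 zax [ 0.008  0.003 -1.   ] w 0.021679771560785897 F [ 0.88  0.26 -1.38] q [ 24.  30.  77.  -0.  73. 130.]
turn -0.005
```

View pics/c3.png

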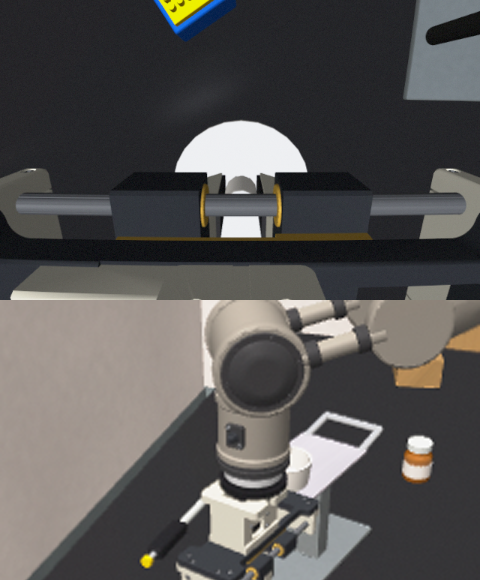

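```bash
python3 to.py .473 .008 .44
```

```text
t 5.3 pos [0.519  0.3153 0.3731] shift [ 42.4 307.6 -68.1] xang -16.26 zax [ 0.008  0.003 -1.   ] w 0.021679771560785897 F [ 0.88  0.26 -1.38] q [ 24.  30.  77.  -0.  73. 130.]
turn -0.005
```

{"method": "arm_command", "body": {
  "targets": [2, 10, -15, 0, 1, 5, 35, -35, 0, 1, 10, 75, -50, 0, 1, 15, 115, -60, 0, 1, 22, 155, -68, 0, 1, 28, 195, -68, 0, 1, 34, 235, -68, 0, 1, 38, 265, -68, 0, 1]
}}

```text
time_s: 6.1
eef_pos: [0.4798, 0.0476, 0.4398]
eef_rot: [[0.96, -0.281, 0.007], [-0.281, -0.96, 0.002], [0.006, -0.004, -1.0]]
ft_force: [0.5, 0.2, -1.3]
width: 0.0214
```

{"method": "arm_command", "body": {
  "targets": [3, 15, 0, 0, 1, 4, 30, 0, 0, 1, 4, 40, 0, 0, 1, 4, 42, 0, 0, 1, 4, 42, 0, 0, 1, 4, 42, 0, 0, 1, 4, 42, 0, 0, 1, 4, 42, 0, 0, 1]
}}

```text
time_s: 6.9
eef_pos: [0.4719, 0.0067, 0.4396]
eef_rot: [[0.96, -0.28, 0.007], [-0.28, -0.96, 0.002], [0.006, -0.004, -1.0]]
ft_force: [0.0, -0.2, -1.6]
width: 0.0215
```

```bash
python3 to.py .473 .008 .44;  python3 - <<'E'
from h import *
w=grab('wrist','w4.png')
E
```

```text
t 6.9 pos [0.4719 0.0067 0.4396] shift [ 0.7 -1.6 -0.4] xang -16.28 zax [ 0.007  0.002 -1.   ] w 0.021485334276018977 F [ 0.01 -0.24 -1.58] q [-9. 12. 92.  0. 76. 98.]
turn -0.005
```

View pics/w4.png

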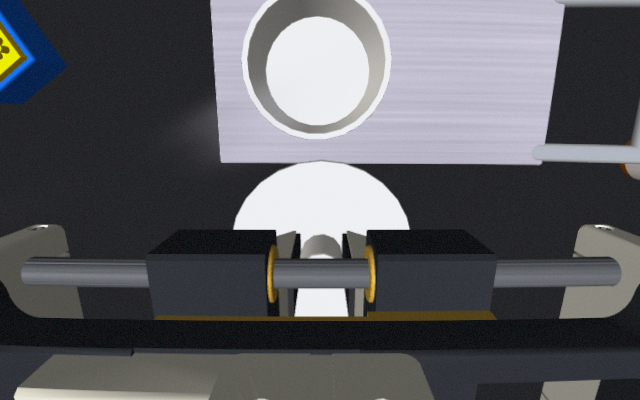

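```bash
cat > fit.py <<'E'
from h import *
from scipy.optimize import least_squares
im=cv2.cvtColor(cv2.imread('pics/w4.png'),cv2.COLOR_BGR2RGB); w=grab('wrist'); s=manip.observe()
R=np.array(s['eef_rot']);p=np.array(s['eef_pos'])
hsv=cv2.cvtColor(im,cv2.COLOR_RGB2HSV); G=cv2.GaussianBlur(im[...,1],(3,3),0).astype(float)
def scan(c,angs,r0,r1,inward=True):
    out=[]
    rs=np.arange(r0,r1,.25)
    for a in angs:
        xs=c[0]+rs*np.cos(a); ys=c[1]+rs*np.sin(a)
        ok=(ys>1)&(ys<398)
        if not ok.all(): continue
        v=cv2.remap(G.astype(np.float32),xs.astype(np.float32)[None],ys.astype(np.float32)[None],cv2.INTER_LINEAR)[0]
        d=np.gradient(v); i=np.argmin(d)
        if d[i]<-1.5: out.append((xs[i],ys[i]))
    return out
def circ(P):
    P=np.array(P)[:,:2]
    f=lambda q:np.hypot(P[:,0]-q[0],P[:,1]-q[1])-q[2]
    r=least_squares(f,[*P.mean(0),.045],loss='soft_l1',f_scale=.0005); return r.x,np.sqrt(np.mean(f(r.x)**2)),len(P)
de=scan((316,65),np.radians(np.arange(-40,221,3)),66,84)
zd=p[2]-.159-.0379+.015
ce=scan((321,240),np.radians(list(range(186,235,2))+list(range(240,301,2))+list(range(306,354,2))),68,100)
D=circ([onz(w,e,.215) for e in de]); C=circ([onz(w,e,zd) for e in ce]); C2=circ([onz(w,e,zd-.002) for e in ce])
print('dish',D,'cover',C,'\nC2',C2)
gp=p+R@[0,0,.159]; print('grasp',gp,'cover rel grasp in tool',R.T@np.r_[C[0][:2]-gp[:2],0])
dd=np.r_[D[0][:2]-C[0][:2],0]; print('delta tool',R.T@dd*1000, 'top est D-',D[0][:2]-[.5688,-.0193])
for e in de: cv2.circle(im,(int(e[0]),int(e[1])),1,(255,0,0),-1)
for e in ce: cv2.circle(im,(int(e[0]),int(e[1])),1,(0,200,0),-1)
cv2.imwrite('pics/w4f.png',cv2.cvtColor(im,cv2.COLOR_RGB2BGR)[:260,180:460])
E
python3 fit.py
```

```text
dish (array([ 0.57022983, -0.01717152,  0.04460815]), np.float64(0.00017188788431637283), 87) cover (array([0.47090256, 0.00851912, 0.04907092]), np.float64(0.0001940158761810393), 79) 
C2 (array([0.47010004, 0.00876454, 0.04967157]), np.float64(0.00019639722405984152), 79)
grasp [0.47297723 0.0068289  0.28062306] cover rel grasp in tool [-2.46560349e-03 -1.04008847e-03 -1.05673002e-05]
delta tool [102.54359069  -3.21542401   0.6225234 ] top est D- [0.00142983 0.00212848]
```

{"method": "arm_command", "body": {
  "targets": [8, 0, 0, 0, 1, 28, -1, 0, 0, 1, 55, -2, 0, 0, 1, 80, -3, 0, 0, 1, 96, -3, 0, 0, 1, 102.5, -3, 0, 0, 1, 102.5, -3, 0, 0, 1, 102.5, -3, 0, 0, 1]
}}

```text
time_s: 7.8
eef_pos: [0.5708, -0.0192, 0.44]
eef_rot: [[0.96, -0.281, 0.006], [-0.281, -0.96, 0.002], [0.005, -0.004, -1.0]]
ft_force: [0.1, 1.1, -1.0]
width: 0.0213
```

```bash
python3 to.py .5712 -.0190 .4018
```

```text
t 7.8 pos [ 0.5708 -0.0192  0.44  ] shift [ 0.2 -0.2 38.3] xang -16.29 zax [ 0.006  0.002 -1.   ] w 0.02134421483002764 F [ 0.14  1.15 -1.04] q [-10.  23.  76.   0.  80.  97.]
turn -0.005
```

{"method": "arm_command", "body": {
  "targets": [0, 0, 8, 0, 1, 0, 0, 16, 0, 1, 0, 0, 22, 0, 1, 0, 0, 25, 0, 1, 0, 0, 28, 0, 1, 0, 0, 31, 0, 1, 0, 0, 34, 0, 1, 0, 0, 35, 0, 1]
}}

```text
time_s: 8.6
eef_pos: [0.571, -0.0192, 0.4047]
eef_rot: [[0.96, -0.28, 0.006], [-0.281, -0.96, 0.002], [0.005, -0.004, -1.0]]
ft_force: [-0.7, -0.1, -1.3]
width: 0.0211
```

```bash
python3 to.py .5712 -.0190 .4018
python3 - <<'E'
from h import *
s=grab('side','s5.png'); w=grab('wrist','w5.png')
big=cv2.resize(s['pixels'][130:270,240:400],None,fx=4,fy=4,interpolation=cv2.INTER_CUBIC)
cv2.imwrite('pics/c5.png',cv2.cvtColor(big,cv2.COLOR_RGB2BGR))
E
```

```text
t 8.6 pos [ 0.571  -0.0192  0.4047] shift [ 0.2 -0.2  2.9] xang -16.29 zax [ 0.006  0.002 -1.   ] w 0.02107157992068118 F [-0.69 -0.14 -1.34] q [-10.  24.  80.   0.  75.  97.]
turn -0.005
```

{"method": "arm_command", "body": {
  "targets": [0, 0, 0.6, 0, 1, 0, 0, 1.2, 0, 1, 0, 0, 1.8, 0, 1, 0, 0, 2.4, 0, 1, 0, 0, 2.8, 0, 1, 0, 0, 3.2, 0, 1, 0, 0, 3.2, 0, 1, 0, 0, 3.2, 0, 1]
}}

```text
time_s: 9.5
eef_pos: [0.5709, -0.0191, 0.4022]
eef_rot: [[0.96, -0.28, 0.006], [-0.28, -0.96, 0.002], [0.006, -0.004, -1.0]]
ft_force: [-1.6, 1.3, 4.1]
width: 0.0214
```

{"method": "arm_command", "body": {
  "targets": [0, 0, 0, 0, 0.76, 0, 0, 0, 0, 0.73, 0, 0, 0, 0, 0.68, 0, 0, 0, 0, 0.6, 0, 0, 0, 0, 0.5, 0, 0, 0, 0, 0.4, 0, 0, 0, 0, 0.35, 0, 0, 0, 0, 0.35]
}}

```text
time_s: 10.3
eef_pos: [0.5709, -0.0191, 0.4022]
eef_rot: [[0.96, -0.281, 0.006], [-0.281, -0.96, 0.002], [0.005, -0.004, -1.0]]
ft_force: [-0.1, 0.1, 0.4]
width: 0.0587
```

{"method": "arm_command", "body": {
  "targets": [0, 0, -3, 0, 0.35, 0, 0, -10, 0, 0.35, 0, 0, -25, 0, 0.35, 0, 0, -45, 0, 0.35, 0, 0, -65, 0, 0.35, 0, 0, -75, 0, 0.35, 0, 0, -75, 0, 0.35, 0, 0, -75, 0, 0.35]
}}

```text
time_s: 11.1
eef_pos: [0.5704, -0.0193, 0.4767]
eef_rot: [[0.96, -0.28, 0.006], [-0.28, -0.96, 0.002], [0.005, -0.004, -1.0]]
ft_force: [0.7, -0.3, -0.8]
width: 0.0596
```

```bash
python3 to.py .73 -.145 .40
python3 - <<'E'
from h import *
s=grab('side','s6.png'); w=grab('wrist','w6.png')
big=cv2.resize(s['pixels'][130:230,270:370],None,fx=4,fy=4,interpolation=cv2.INTER_CUBIC)
w2=cv2.resize(w['pixels'],None,fx=.6,fy=.6)
o=np.zeros((400,400+384,3),np.uint8); o[:,:400]=big; o[:240,400:]=w2
cv2.imwrite('pics/c6.png',cv2.cvtColor(o,cv2.COLOR_RGB2BGR))
E
```

```text
t 11.1 pos [ 0.5704 -0.0193  0.4767] shift [188.1  76.2  77.3] xang -16.29 zax [ 0.006  0.002 -1.   ] w 0.0596447839465956 F [ 0.68 -0.33 -0.75] q [-10.  22.  72.   0.  85.  97.]
turn -0.005
```

View pics/c6.png

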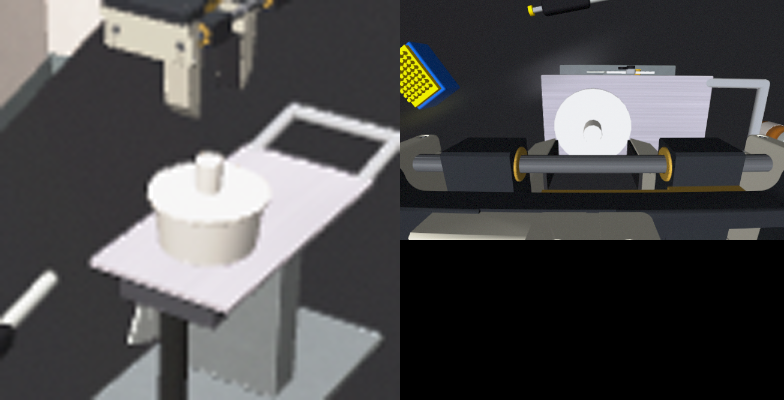

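{"method": "arm_command", "body": {
  "targets": [10, 4, 0, 0, 0.35, 40, 16, 0, 0, 0.35, 75, 30, 0, 0, 0.35, 110, 43, 0, 0, 0.35, 140, 56, 0, 0, 0.35, 165, 65, 25, 0, 0.35, 174, 69, 65, 0, 0.35, 176, 69, 105, 0, 0.35]
}}

```text
time_s: 12.0
eef_pos: [0.7214, -0.1366, 0.3683]
eef_rot: [[0.959, -0.282, 0.004], [-0.282, -0.959, 0.002], [0.003, -0.003, -1.0]]
ft_force: [0.5, -0.3, -1.4]
width: 0.0596
```

{"method": "arm_command", "body": {
  "targets": [0, 0, 30, 0, 0.35, 0, 0, 60, 0, 0.35, 0, 0, 70, 0, 0.35, 0, 0, 72, 0, 0.35, 0, 0, 72, 0, 0.35, 0, 0, 72, 0, 0.35, 0, 0, 72, 0, 0.35, 0, 0, 72, 0, 0.35]
}}

```text
time_s: 12.8
eef_pos: [0.7218, -0.1365, 0.2976]
eef_rot: [[0.959, -0.282, 0.006], [-0.282, -0.959, 0.002], [0.005, -0.003, -1.0]]
ft_force: [-0.4, 0.2, -0.2]
width: 0.06
```

```bash
python3 to.py .72 -.135 .30
python3 - <<'E'
from h import *
w=grab('wrist','w7.png'); np.savez('w7.npz',**w)
E
```

```text
t 12.8 pos [ 0.7218 -0.1365  0.2976] shift [-2.1 -0.9 -2.4] xang -16.38 zax [ 0.006  0.002 -1.   ] w 0.059962305230384684 F [-0.39  0.21 -0.2 ] q [-17.  47.  56.   0.  77.  90.]
turn -0.007
```

View pics/w7.png

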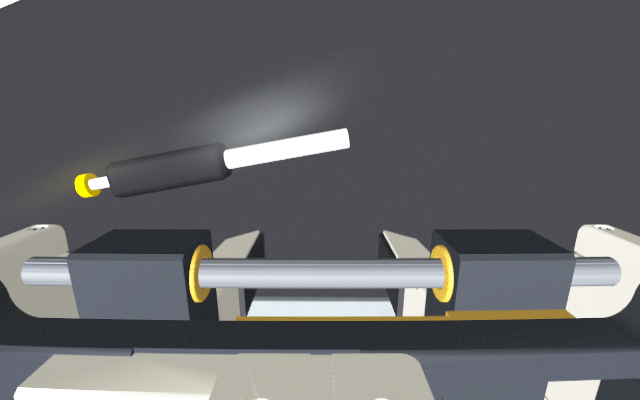

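{"method": "arm_command", "body": {
  "targets": [5, 10, -15, -0.07, 0.35, 15, 25, -25, -0.2, 0.35, 20, 40, -25, -0.33, 0.35, 20, 55, -25, -0.47, 0.35, 20, 70, -25, -0.6, 0.35, 20, 80, -25, -0.74, 0.35, 20, 80, -25, -0.88, 0.35, 20, 80, -25, -1.02, 0.35]
}}

```text
time_s: 13.65
eef_pos: [0.7181, -0.2195, 0.3224]
eef_rot: [[0.739, 0.674, 0.006], [0.674, -0.739, 0.002], [0.005, 0.003, -1.0]]
ft_force: [-0.4, -0.1, -0.0]
width: 0.0597
```

```bash
python3 to.py .719 -.219 .31 74
```

```text
t 13.65 pos [ 0.7181 -0.2195  0.3224] shift [ 0.9  0.3 12.5] xang 42.35 zax [ 0.006  0.002 -1.   ] w 0.05970657630053529 F [-0.36 -0.1  -0.04] q [-23.  48.  50.   0.  82.  25.]
turn -0.552
```

{"method": "arm_command", "body": {
  "targets": [0, 0, 4, -0.13, 0.35, 0, 0, 8, -0.26, 0.35, 0, 0, 12, -0.39, 0.35, 0, 0, 12, -0.5, 0.35, 0, 0, 12, -0.55, 0.35, 0, 0, 12, -0.55, 0.35, 0, 0, 12, -0.55, 0.35, 0, 0, 12, -0.55, 0.35]
}}

```text
time_s: 14.45
eef_pos: [0.7181, -0.2194, 0.3106]
eef_rot: [[0.279, 0.96, 0.006], [0.96, -0.279, 0.002], [0.003, 0.005, -1.0]]
ft_force: [-0.3, -1.1, -0.1]
width: 0.0597
```

Run:
```python
from h import *
w=grab('wrist','w8.png'); np.savez('w8.npz',**w)
P=np.array([.5535,-.071,.165]);a=np.radians(74);X=np.array([np.sin(a),-np.cos(a),0]);Y=np.array([np.cos(a),np.sin(a),0])
g=P+.076*X
for th in(0,.14,.22,.3): print(th,proj(w,[g+.115*(-Y*np.sin(th)-np.array([0,0,1])*np.cos(th))]),end='')
print('gauge pivot',proj(w,[g]))
q=w['pixels'][0:260,0:400]; cv2.imwrite('pics/c8.png',cv2.cvtColor(cv2.resize(q,None,fx=2,fy=2,interpolation=cv2.INTER_CUBIC),cv2.COLOR_RGB2BGR))
```

```text
0 [[145.05545745  78.98348234]]0.14 [[146.92902446 102.24129236]]0.22 [[147.28566983 115.1440507 ]]0.3 [[147.12693734 127.80756644]]gauge pivot [[-11.0670104   43.44766909]]
```

View pics/c8.png

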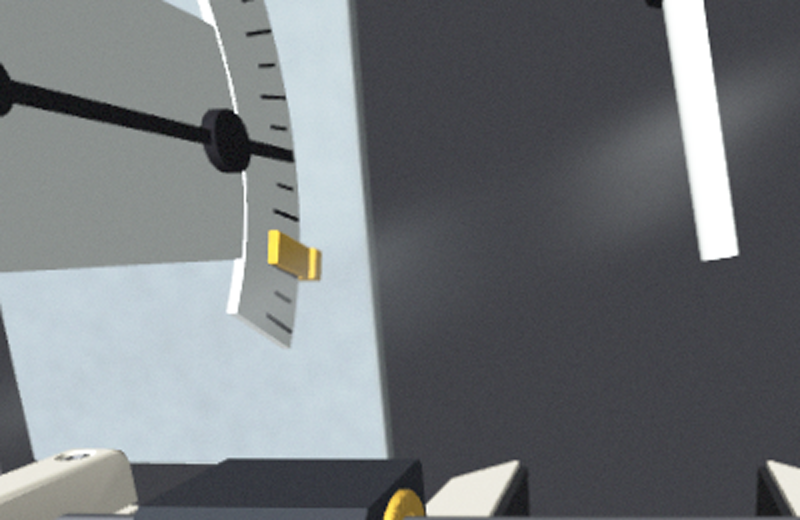

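```bash
cat > ang.py <<'E'
from h import *
P=np.array([.5535,-.071,.165]);a=np.radians(74);X=np.array([np.sin(a),-np.cos(a),0]);Y=np.array([np.cos(a),np.sin(a),0])
def polar(f,px,xo):
    c,d=ray(f,px); q=c+d*((xo-(c-P)@X)/(d@X))-P; y,z=q@Y,q[2]; return round(float(np.arctan2(-y,-z)),4),round(float(np.hypot(y,z))*1e3,1)
E
python3 - <<'E'
from ang import *
w=dict(np.load('w8.npz')); im=w['pixels'].astype(int)
m=((im[...,0]-im[...,2]>50)); m[:, :120]=0; m[:,180:]=0; m[:100]=0; m[160:]=0
ys,xs=np.nonzero(m); print(xs.min(),xs.max(),ys.min(),ys.max())
for y in range(ys.min()-1,ys.max()+2): print(y,' '.join('%3d'%im[y,x,0] if m[y,x] else '  .' for x in range(131,164)))
for name,px in(('tip',(146,78)),('t10',(143.5,107.5)),('t20',None),('t30',(139,161.5)),('tick-10',(136,48.5))):
    if px: print(name,[polar(w,px,xo) for xo in(.070,.073,.076,.079)])
for px in [(134,115),(134,131),(153.5,123),(153.5,139),(143.75,127),(147,128.5)]: print(px,[polar(w,px,xo) for xo in(.073,.076,.079,.082)])
E
```

```text
134 159 115 139
114   .   .   .   .   .   .   .   .   .   .   .   .   .   .   .   .   .   .   .   .   .   .   .   .   .   .   .   .   .   .   .   .   .
115   .   .   . 197 242 248 248 244 175   .   .   .   .   .   .   .   .   .   .   .   .   .   .   .   .   .   .   .   .   .   .   .   .
116   .   .   . 233 253 254 254 254 230 148   .   .   .   .   .   .   .   .   .   .   .   .   .   .   .   .   .   .   .   .   .   .   .
117   .   .   . 232 252 253 254 254 225 136 131 143   .   .   .   .   .   .   .   .   .   .   .   .   .   .   .   .   .   .   .   .   .
118   .   .   . 231 252 253 253 253 222 131 133 131 133 147   .   .   .   .   .   .   .   .   .   .   .   .   .   .   .   .   .   .   .
119   .   .   . 233 252 253 253 253 215 133 131 133 136 131 139   .   .   .   .   .   .   .   .   .   .   .   .   .   .   .   .   .   .
120   .   .   . 235 252 253 253 253 205 133 131 131 134 135 133 133 140   .   .   .   .   .   .   .   .   .   .   .   .   .   .   .   .
121   .   .   . 240 253 253 253 254 196 131 129 131 128 131 133 134 131 132   .   .   .   .   .   .   .   .   .   .   .   .   .   . 
[... 2670 characters left out ...]
0.1609, 121.2), (0.1709, 115.6), (0.1819, 110.0), (0.1941, 104.5)]
t30 [(0.5047, 118.9), (0.5225, 114.0), (0.5419, 109.1), (0.563, 104.2)]
tick-10 [(-0.1766, 120.6), (-0.1751, 114.8), (-0.1735, 109.0), (-0.1717, 103.2)]
(134, 115) [(0.2458, 103.2), (0.2602, 98.1), (0.2763, 92.9), (0.2942, 87.8)]
(134, 131) [(0.3517, 103.9), (0.3689, 98.9), (0.3879, 93.9), (0.409, 89.0)]
(153.5, 123) [(0.2392, 129.7), (0.2505, 123.8), (0.2629, 118.1), (0.2766, 112.3)]
(153.5, 139) [(0.3336, 130.2), (0.3469, 124.6), (0.3614, 118.9), (0.3774, 113.3)]
(143.75, 127) [(0.2923, 115.9), (0.3063, 110.5), (0.3217, 105.1), (0.3388, 99.8)]
(147, 128.5) [(0.2913, 120.4), (0.3048, 114.9), (0.3195, 109.4), (0.3358, 103.9)]
```

{"method": "arm_command", "body": {
  "targets": [0, 0, -20, 0.07, 0.35, 0, -5, -60, 0.2, 0.35, -10, -20, -95, 0.34, 0.35, -30, -50, -110, 0.48, 0.35, -50, -85, -110, 0.62, 0.35, -70, -120, -110, 0.76, 0.35, -85, -155, -110, 0.9, 0.35, -92, -170, -110, 1.04, 0.35]
}}

```text
time_s: 15.3
eef_pos: [0.5258, -0.2609, 0.4201]
eef_rot: [[0.971, 0.238, 0.005], [0.238, -0.971, 0.001], [0.006, -0.0, -1.0]]
ft_force: [0.1, -0.1, -0.1]
width: 0.0597
```

```bash
python3 to.py .5255 -.2594 .40 -16
```

```text
t 15.3 pos [ 0.5258 -0.2609  0.4201] shift [-0.1 -1.5 20.1] xang 13.77 zax [ 0.005  0.001 -1.   ] w 0.05974459948662438 F [ 0.06 -0.09 -0.12] q [-34.  26.  76.   0.  79.  42.]
turn 0.52
```

{"method": "arm_command", "body": {
  "targets": [0, 0, 5, 0.12, 0.35, 0, -1, 10, 0.25, 0.35, 0, -1.5, 15, 0.38, 0.35, 0, -1.5, 15, 0.48, 0.35, 0, -1.5, 15, 0.52, 0.35, 0, -1.5, 15, 0.52, 0.35, 0, -1.5, 15, 0.52, 0.35, 0, -1.5, 15, 0.52, 0.35]
}}

```text
time_s: 16.1
eef_pos: [0.5255, -0.2594, 0.4052]
eef_rot: [[0.961, -0.275, 0.006], [-0.275, -0.961, 0.001], [0.005, -0.003, -1.0]]
ft_force: [0.1, 0.1, -0.2]
width: 0.0601
```

```bash
python3 to.py .5255 -.2594 .40 -16
python3 - <<'E'
from ang import *
w=grab('wrist','w9.png'); np.savez('w9.npz',**w)
cv2.imwrite('pics/w9.png',cv2.cvtColor(w['pixels'],cv2.COLOR_RGB2BGR))
H=np.array([.5015,-.2525,.181]); print(proj(w,[H-.055*X,H,H+.055*X]))
E
```

```text
t 16.1 pos [ 0.5255 -0.2594  0.4052] shift [-0.   0.   5.2] xang -15.98 zax [ 0.006  0.001 -1.   ] w 0.060091412141511896 F [ 0.09  0.11 -0.24] q [-34.  26.  77.   0.  76.  72.]
turn 0.0
[[322.86510099 328.58099594]
 [323.0558508  259.12639815]
 [323.26354448 180.07221554]]
```

View pics/w9.png

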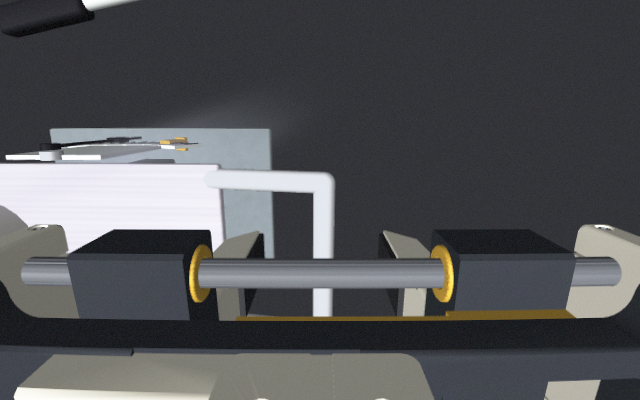

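{"method": "arm_command", "body": {
  "targets": [0, 0, 12, 0, 0.35, 0, 0, 30, 0, 0.35, 0, 0, 48, 0, 0.35, 0, 0, 60, 0, 0.35, 0, 0, 65, 0, 0.35, 0, 0, 65, 0, 0.35, 0, 0, 65, 0, 0.35, 0, 0, 65, 0, 0.35]
}}

```text
time_s: 16.95
eef_pos: [0.5261, -0.2594, 0.341]
eef_rot: [[0.961, -0.275, 0.007], [-0.275, -0.961, 0.0], [0.007, -0.002, -1.0]]
ft_force: [0.1, -0.9, -0.4]
width: 0.0594
```

{"method": "arm_command", "body": {
  "targets": [0, 0, 0, 0, 0.6, 0, 0, 0, 0, 0.75, 0, 0, 0, 0, 0.82, 0, 0, 0, 0, 0.9, 0, 0, 0, 0, 1, 0, 0, 0, 0, 1, 0, 0, 0, 0, 1, 0, 0, 0, 0, 1],
  "grip_force": 15
}}

```text
time_s: 17.75
eef_pos: [0.5258, -0.2604, 0.341]
eef_rot: [[0.961, -0.276, 0.006], [-0.276, -0.961, -0.002], [0.007, -0.0, -1.0]]
ft_force: [-1.4, -5.4, -0.7]
width: 0.0134
```

{"method": "arm_command", "body": {
  "targets": [0, 1, 1, 0, 1, 0, 2, 4, 0, 1, 0, 2, 8, 0, 1, 0, 2, 12, 0, 1, 0, 2, 16, 0, 1, 0, 2, 20, 0, 1, 0, 2, 24, 0, 1, 0, 2, 28, 0, 1]
}}

```text
time_s: 18.55
eef_pos: [0.5256, -0.2612, 0.313]
eef_rot: [[0.961, -0.276, 0.007], [-0.276, -0.961, 0.001], [0.006, -0.003, -1.0]]
ft_force: [0.3, 8.1, 3.5]
width: 0.0136
```

{"method": "arm_command", "body": {
  "targets": [0, 0, 4, 0, 1, 0, -0.5, 8, 0, 1, 0, -1, 12, 0, 1, 0, -2, 16, 0, 1, 0, -2.5, 20, 0, 1, 0, -3, 23, 0, 1, 0, -3, 25, 0, 1, 0, -3, 26, 0, 1]
}}

```text
time_s: 19.35
eef_pos: [0.5267, -0.258, 0.2867]
eef_rot: [[0.961, -0.276, 0.006], [-0.276, -0.961, 0.002], [0.006, -0.003, -1.0]]
ft_force: [-0.3, 3.6, 4.6]
width: 0.0129
```

{"method": "arm_command", "body": {
  "targets": [0, 0, 0, 0, 1, 0, 0, 0, 0, 1, 0, 0, 0, 0, 1, 0, 0, 0, 0, 1, 0, 0, 0, 0, 1, 0, 0, 0, 0, 1, 0, 0, 0, 0, 1, 0, 0, 0, 0, 1]
}}

```text
time_s: 20.15
eef_pos: [0.5267, -0.258, 0.2868]
eef_rot: [[0.961, -0.276, 0.006], [-0.276, -0.961, 0.002], [0.006, -0.003, -1.0]]
ft_force: [-1.3, 2.6, 3.9]
width: 0.0134
```

```bash
cat > chk.py <<'E'
import sys
from ang import *
s=manip.observe(); print(s['time_s'],s['eef_pos'].round(4),s['ft_force'].round(2),s['width'])
w=grab('wrist'); np.savez('w10.npz',**w); sd=grab('side'); t=grab('top'); np.savez('s10.npz',**sd); np.savez('t10.npz',**t)
a_=cv2.resize(w['pixels'][90:240,0:300],None,fx=2.66,fy=2.66,interpolation=cv2.INTER_CUBIC)
b_=cv2.resize(sd['pixels'][140:235,270:380],None,fx=2.1,fy=2.1,interpolation=cv2.INTER_CUBIC)
o=np.zeros((600,800,3),np.uint8); o[:a_.shape[0],:a_.shape[1]]=a_[:,:800]; o[399:399+b_.shape[0],:b_.shape[1]]=b_
cv2.imwrite('pics/'+sys.argv[1],cv2.cvtColor(o,cv2.COLOR_RGB2BGR))
z=s['eef_pos'][2]+s['eef_rot'][2,2]*.159-.165
print('tilt from handle',np.arcsin(16/190.67)-np.arcsin(z/.19067) , z)
U=np.array([0,0,1.]); g=P+.076*X
for th in(.26,.28,.30,.32,.34): print('tab if',th,proj(w,[g+.115*(-Y*np.sin(th+.297)-U*np.cos(th+.297))]).round(1), 'plumb tip',proj(w,[g+.115*(-Y*np.sin(th-.0)*0-U)]).round(1))
E
python3 chk.py c10.png
```

```text
20.15 [ 0.5267 -0.258   0.2868] [-1.32  2.61  3.92] 0.013355297327259139
tilt from handle 0.28060145078302173 -0.03724247101412376
tab if 0.26 [[121.7 149.9]] plumb tip [[ 51.6 148.4]]
tab if 0.28 [[123.5 150. ]] plumb tip [[ 51.6 148.4]]
tab if 0.3 [[125.3 150.2]] plumb tip [[ 51.6 148.4]]
tab if 0.32 [[127.  150.4]] plumb tip [[ 51.6 148.4]]
tab if 0.34 [[128.7 150.6]] plumb tip [[ 51.6 148.4]]
```

{"method": "arm_command", "body": {
  "targets": [0, 0, 0.5, 0, 1, 0, 0, 1, 0, 1, 0, 0, 1.5, 0, 1, 0, 0, 2, 0, 1, 0, 0, 2.5, 0, 1, 0, 0, 3, 0, 1, 0, 0, 3, 0, 1, 0, 0, 3, 0, 1]
}}

```text
time_s: 21.1
eef_pos: [0.5268, -0.2576, 0.2837]
eef_rot: [[0.961, -0.275, 0.007], [-0.276, -0.961, 0.003], [0.006, -0.004, -1.0]]
ft_force: [-0.6, 5.4, 4.6]
width: 0.0134
```

{"method": "arm_command", "body": {
  "targets": [0, 0, 0, 0, 1, 0, 0, 0, 0, 1, 0, 0, 0, 0, 1, 0, 0, 0, 0, 1, 0, 0, 0, 0, 1, 0, 0, 0, 0, 1, 0, 0, 0, 0, 1, 0, 0, 0, 0, 1]
}}

```text
time_s: 21.9
eef_pos: [0.5268, -0.2575, 0.2837]
eef_rot: [[0.961, -0.275, 0.007], [-0.276, -0.961, 0.003], [0.006, -0.004, -1.0]]
ft_force: [-0.4, 3.7, 3.5]
width: 0.0135
```

{"method": "arm_command", "body": {
  "targets": [0, 0, 0, 0, 1, 0, 0, 0, 0, 1, 0, 0, 0, 0, 1, 0, 0, 0, 0, 1, 0, 0, 0, 0, 1, 0, 0, 0, 0, 1, 0, 0, 0, 0, 1, 0, 0, 0, 0, 1]
}}

```text
time_s: 22.7
eef_pos: [0.5268, -0.2575, 0.2837]
eef_rot: [[0.961, -0.275, 0.007], [-0.275, -0.961, 0.003], [0.006, -0.004, -1.0]]
ft_force: [-0.5, 4.0, 4.2]
width: 0.0134
```

```bash
sed -i "s/^for th in.*$//" chk.py
cat >> chk.py <<'E'
print('plumb tip',proj(w,[g-.115*U]), 'knob',proj(w,[P+.055*Y]))
im=w['pixels'].astype(int); m=(im[...,0]-im[...,2]>50); m[220:]=0; m[:100]=0; m[:,260:]=0
ys,xs=np.nonzero(m); print('brass',len(xs),xs.min(),xs.max(),ys.min(),ys.max(),xs.mean(),ys.mean())
big=cv2.resize(im[120:180,10:110].astype(np.uint8),None,fx=7,fy=7,interpolation=cv2.INTER_CUBIC)
o=np.zeros((600,800,3),np.uint8); o[:420,:700]=big
b_=cv2.resize(sd['pixels'][150:225,275:375],None,fx=2.4,fy=2.4,interpolation=cv2.INTER_CUBIC); o[420:600,:240]=b_
w_=cv2.resize(w['pixels'],None,fx=.45,fy=.45); o[420:600,250:538]=w_
t_=cv2.resize(t['pixels'][160:235,270:400],None,fx=2,fy=2); o[420:570,540:800]=t_
cv2.imwrite('pics/'+sys.argv[1],cv2.cvtColor(o,cv2.COLOR_RGB2BGR))
E
python3 chk.py c11.png
```

```text
22.7 [ 0.5268 -0.2575  0.2837] [-0.48  4.    4.16] 0.013363794185509219
tilt from handle 0.29690790683477564 -0.04028665033755591
plumb tip [[ 49.12932715 148.67625298]] knob [[-223.67811765  349.91834009]]
brass 322 30 75 147 165 54.04347826086956 152.75776397515529
```

View pics/c11.png

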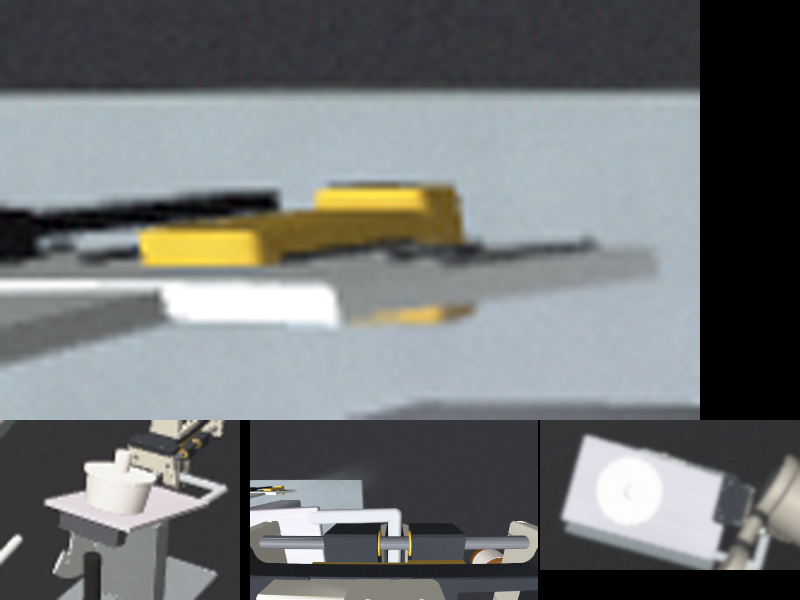

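Run:
```python
from ang import *
from scipy.optimize import brentq
w8=dict(np.load('w8.npz')); w=dict(np.load('w10.npz'))
r=lambda px,xo:polar(w8,px,xo)
for xo in(.076,.077,.078): print('w8 inner',r((139.3,123.3),xo),'outer',r((154,131),xo))
def cyl(f,px,rad):
    c,d=ray(f,px); c=c-P; cy,cz,dy,dz=c@Y,c[2],d@Y,d[2]
    A=dy*dy+dz*dz;B=2*(cy*dy+cz*dz);C=cy*cy+cz*cz-rad**2
    t=(-B+np.sqrt(B*B-4*A*C))/2/A; q=c+t*d; return round(float(np.arctan2(-q@Y,-q[2])),4),round(float(q@X),4)
print('tip',cyl(w,(49.7,148.4),.115))
for r1,r2 in((.104,.126),(.105,.125),(.107,.123)): print(r1,[cyl(w,(x,152.4),r1) for x in(30.4,46.5)],r2,[cyl(w,(x,150),r2) for x in(55.3,70.7)])
print('mid edge-avg px',cyl(w,(50.9,151.2),.115))
```

```text
w8 inner (0.2977, 104.7) outer (0.2972, 124.8)
w8 inner (0.3029, 103.0) outer (0.3016, 122.9)
w8 inner (0.3082, 101.2) outer (0.306, 121.0)
tip (0.0039, 0.0762)
0.104 [(-0.037, 0.0746), (0.0718, 0.0745)] 0.126 [(-0.0392, 0.0742), (0.0532, 0.0741)]
0.105 [(-0.0452, 0.0745), (0.0622, 0.0744)] 0.125 [(-0.033, 0.0742), (0.0603, 0.0742)]
0.107 [(-0.061, 0.0743), (0.0438, 0.0742)] 0.123 [(-0.02, 0.0744), (0.075, 0.0743)]
mid edge-avg px (0.0082, 0.0743)
```

{"method": "arm_command", "body": {
  "targets": [0, 0, 0.2, 0, 1, 0, 0, 0.3, 0, 1, 0, 0, 0.3, 0, 1, 0, 0, 0.3, 0, 1, 0, 0, 0.3, 0, 1, 0, 0, 0.3, 0, 1, 0, 0, 0.3, 0, 1, 0, 0, 0.3, 0, 1]
}}

```text
time_s: 23.65
eef_pos: [0.5268, -0.2575, 0.2834]
eef_rot: [[0.961, -0.275, 0.007], [-0.275, -0.961, 0.003], [0.006, -0.004, -1.0]]
ft_force: [-0.1, 3.8, 4.8]
width: 0.0131
```

{"method": "arm_command", "body": {
  "targets": [0, 0, 0, 0, 1, 0, 0, 0, 0, 1, 0, 0, 0, 0, 1, 0, 0, 0, 0, 1, 0, 0, 0, 0, 1, 0, 0, 0, 0, 1, 0, 0, 0, 0, 1, 0, 0, 0, 0, 1]
}}

```text
time_s: 24.45
eef_pos: [0.5268, -0.2575, 0.2834]
eef_rot: [[0.961, -0.275, 0.007], [-0.276, -0.961, 0.003], [0.006, -0.004, -1.0]]
ft_force: [0.8, 5.2, 4.6]
width: 0.0134
```

{"method": "arm_command", "body": {
  "targets": [0, 0, 0, 0, 1, 0, 0, 0, 0, 1, 0, 0, 0, 0, 1, 0, 0, 0, 0, 1, 0, 0, 0, 0, 1, 0, 0, 0, 0, 1, 0, 0, 0, 0, 1, 0, 0, 0, 0, 1]
}}

```text
time_s: 25.25
eef_pos: [0.5268, -0.2575, 0.2834]
eef_rot: [[0.961, -0.275, 0.007], [-0.276, -0.961, 0.003], [0.006, -0.004, -1.0]]
ft_force: [-1.8, 4.3, 4.1]
width: 0.0133
```

```bash
python3 chk.py c12.png && python3 -c "
from plant import manip
print(manip.close_job())"
```

```text
25.25 [ 0.5268 -0.2575  0.2834] [-1.81  4.28  4.07] 0.013273788175821692
tilt from handle 0.29851472410748514 -0.04058605322614722
plumb tip [[ 48.886975   148.70554816]] knob [[-224.36131379  350.28056932]]
brass 323 29 75 147 165 53.42724458204334 152.76160990712074
the job is handed in; nothing more can be done
None
```

I set the cover on the dish while the tray was level, let go of it, then tipped the tray by its bar to about 0.298 rad. I handed the job in at about 25 s, still gripping the bar.

- **Cover:** it made light contact at the expected seat height. It looked level on the rim in pictures taken after I let go and again near the final tilt.
- **Mark:** the close-up before tipping put it at about 0.297–0.303 rad.
- **Pointer:** in the last picture I viewed, the tip hung plumb on the brass tab, about 0.005–0.01 rad short of its middle. I then tipped the tray about 0.0016 rad further and held for about 2 s. The numbers after that agreed, but I viewed no further picture.
- **Checks that disagreed:** the camera angles scattered by about 0.01 rad, because the gauge is seen nearly edge-on from the holding pose. One wrist view was wasted because the gripper blocked the gauge.
- **Forces and bystanders:** the forces I read while tipping and holding the bar were at most about 9 N. I never touched the tip box, jar or pipette.

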